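# Empty the stopper dryer and check its pan with the thermometer probe

### The job

Empty the stopper dryer: tip up its hinged pan, which has a bar handle, until all four stoppers have slid into the steel collecting box behind it, and let the pan down flat again. Then take the thermometer probe out of its stand and hold it upright with the tip inside the ring marked on the empty pan, pressed gently so that the sprung tip is about half pushed in. Finish while still holding it there, without letting go, and leave the other things on the bench undisturbed.

Things in the scene. Friction and masses are not known exactly. Their poses are not given: they have to be found in the camera images.
- pan_handle (a point): Centre of the black round bar handle of the dryer's aluminium pan: bar 10 mm thick, 84 mm long between its two end arms, standing 42 mm clear (centre line) of the pan's end wall, 108 mm above the bench when the pan is down; free space under and around it. Axes: y along the bar, x horizontal (pan down) from the handle towards the hinge and collecting box, z up from the pan floor. They turn with the pan.
- pan_hinge (a point): Middle of the pan's hinge axis, 166 mm along +x from the handle bar and 92 mm above the bench (16 mm below the bar, pan down). Axis y runs along the hinge, parallel to the bar. The bar therefore travels on an arc of radius 167 mm about it.
- pan (a joint): Tip angle of the pan in rad: 0 = flat, resting on the heater base, up to 1.25 = tipped fully up towards the collecting box. Light hinge (pan 0.35 kg): falls back flat by its own weight when let go. The stoppers begin to slide only when it is steep, and all have gone by about 1.15.
- spot (a point): Centre of the ring (34 mm outer, 28 mm inner diameter) engraved on the pan floor, the marked spot; on the floor's upper face, 98 mm above the bench when the pan is down, 62 mm from the hinge and 104 mm from the handle bar. z is normal to the floor. The pan is 124 mm long, 119 mm wide inside, with 18 mm high walls on three sides and an open lip at the hinge.
- box_in (a point): Centre of the inner floor of the open steel collecting box fixed to the dryer just beyond the pan's hinge side: inside 140 mm (x, away from the hinge) by 137 mm (y), walls up to 79 mm above this floor. The whole dryer (base, pan, box) is fixed to the bench.
- probe_handle (a point): Centre (half-way up) of the upright white round handle of the surface-thermometer probe, 26 mm diameter, 75 mm long, black bands at both ends; 118 mm above the bench while it stands in its stand. z points from the tip up along the probe. The tip's end lies 102.5 mm below this point (tip out). Below the handle a steel stem of 12 mm diameter, 51 mm long, then the copper tip, 8 mm diameter, standing out 14 mm. Probe mass about 0.12 kg.
- probe_tip (a point): End of the probe's sprung copper tip (moves with the tip).
- tip (a joint): How far the probe's sprung tip is pushed in, m: 0 = fully out, 0.012 = fully in. It takes 1.2 N to start it, 3 N at half way (0.006), 4.8 N fully in.
- stand: Fixed grey square stand, 75 x 75 x 80 mm tall, origin at the centre of its underside; the probe's stem and tip hang loosely in a 20 mm bore in its middle, the handle's lower end rests on its top. Lift the probe straight up by 70 mm to clear it.
- stopper0_mid (a point): Centre of one of the four alike black rubber stoppers in the pan: tapered, 24 mm wide at the foot, 19 mm on top, 20 mm tall, 14 g.
- stopper1_mid (a point): Centre of one of the four alike black rubber stoppers in the pan: tapered, 24 mm wide at the foot, 19 mm on top, 20 mm tall, 14 g.
- stopper2_mid (a point): Centre of one of the four alike black rubber stoppers in the pan: tapered, 24 mm wide at the foot, 19 mm on top, 20 mm tall, 14 g.
- stopper3_mid (a point): Centre of one of the four alike black rubber stoppers in the pan: tapered, 24 mm wide at the foot, 19 mm on top, 20 mm tall, 14 g.
- reagent: Bystander, loose: amber bottle with white cap, 60 dia x 130 tall mm, origin at the centre of its underside.
- jar: Bystander, loose: white jar, 68 dia x 85 tall mm, origin at the centre of its underside.
- beaker: Bystander, loose: glass beaker, 72 dia x 90 tall mm, origin at the centre of its underside.
- dish: Bystander, loose: closed petri dish, 92 dia x 16 tall mm, origin at the centre of its underside.
- timer: Bystander, loose: white bench timer, 60 x 75 x 18 tall mm, origin at the centre of its underside.
- slidebox: Bystander, loose: open cardboard slide box, 85 x 100 x 35 tall mm, origin at the centre of its underside.
- rack: Bystander, fixed: white rack with tubes, 130 x 70 mm, 96 mm tall over the tube caps, origin at the centre of its underside.

How it is judged:
By the outcome, as a careful person would: the job done as asked, in the order asked, and still so for the second after the job is handed in, while the arm keeps its last pose, push and grip.
It also fails if it takes over 53 s, if anything falls off the work surface, if the arm or the gripper's body presses on something with over 40 N, if the wrist force passes 120 N, or if a joint passes its speed limit or range.

### The arm

A 6-joint arm with a two-finger parallel gripper is mounted at the origin on the work surface. World frame = base frame: x ahead of the robot, y to its left, z up, the work surface at z = 0. Lengths are in m, angles in rad, forces in N, time in s.
With the tool pointing down it reaches from about 0.325 to 0.775 m from the base axis. Payload 5.5 kg.
Tool frame: the origin (TCP) lies between the finger pads; the fingertips stand 8 mm ahead of it and the grasp point (between the pads) lies 11 mm behind it (tcp_to_tips is the distance from the TCP to the fingertips, in m); z points along the fingers, y is the direction in which the jaws open and shut (so a half turn about z gives the same grasp; the last joint's range is limited). The gripper opens to 88 mm and grips with 3 to 60 N. Pads are 20 mm wide; open, the fingers measure 115 mm over their backs; the gripper's body (75 mm by 178 mm) begins 61 mm behind the grasp point.
Start: joints at [-1.231, 0.091, 1.231, -0, 1.82, -0.057], TCP at [0.232, -0.553, 0.231] pointing down, gripper open.
Joint ranges: [-2.87, 2.87], [-0.86, 2.18], [0.17, 2.46], [-1.51, 4.65], [0.06, 2.69], [-2.65, 2.65]. Speed limits (rad/s): [2.57, 2.57, 3.01, 3.14, 3.14, 3.14].

### API

Orientations are given as a unit quaternion [w, x, y, z].
In Python, from bench import * gives the robot as it stands. Calls block until the motion is done:
- move_to(position, orientation): joint-space move of the TCP to a pose.
- move_l(position, speed=0.15, orientation=None): straight line of the TCP; orientation=None keeps the orientation; speed is the mean speed in m/s.
- movej(angles): joint-space move.
- gripper_open() and close(): open the fingers fully, or close them until they stop; the grip force is fixed at half the most.
- hold(seconds).
- inverse_kinematics(position, orientation): joint angles nearest the present ones, or None.
- state(): the state.
- get_image(name): name is "scene" or "side" or "wrist"; returns a dict with "frame" (420x560x3 uint8, blue, green, red), "depth" (420x560 float32, m along the optical axis (not along the pixel's ray), 0 where there is no reading), "camera_matrix" (3x3 intrinsics, pixels), "k1" (the pictures are not rectified: a ray, as slopes to the right and down, at radius r is drawn at 1 + k1 r^2 times it, then the intrinsics apply), "view" (4x4, takes a point from world to camera coordinates). Camera axes: x right, y up, looking along -z (the intrinsics and any distortion apply to the point x, -y, -z); pixel columns grow to the right and rows downward; lengths in m; the calibration is good to about 2 mm. A picture is of the moment at which its call begins.
A pose or a line that the arm cannot do raises IKError and nothing moves.
- job_done(): hands the job in, once; it reports no verdict.
The state is a dict: "time": time; "joint_pos": joint angles; "dq": joint speeds; "joint_torque": joint torques, N m; "ee_pos": TCP position; "ee_rot": TCP orientation; "ft_force": force on the tool from outside, world axes, zero at the start; "moment": the same for the moment, N m; "finger_gap": finger opening in m.
Only numpy, scipy, OpenCV 4.12 (cv2) and the standard library are available. Lean on these libraries where they do the work, as an engineer would, in place of code of your own. Each camera call takes 0.05 s, during which the arm holds its last target.

## Working session

There is one attempt and no reset: what is moved stays moved. The work goes in short steps, each a Python script; the robot and the scene stay as the last script left them, time stands still between calls to the robot, and variables do not carry over. Pictures are saved under pics/ and viewed, and the job is handed in when it is done.

```bash
mkdir -p pics; ls; python3 - <<'E'
from bench import *
import cv2,numpy as np
for n in ["scene","side","wrist"]:
    d=get_image(n); cv2.imwrite(f"pics/{n}0.png",d["frame"]); np.savez(f"{n}0.npz",**d)
    print(n,d["camera_matrix"].tolist(),d["k1"],np.round(d["view"],4).tolist(),(d["depth"]>0).mean())
s=state();print(s)
E
```

```text
pics
scene [[395.7851158652138, 0.0, 286.0703508359207], [0.0, 395.7851158652138, 199.988021084556], [0.0, 0.0, 1.0]] -0.05100443228452539 [[-0.6794, 0.7337, 0.012, 0.3508], [-0.629, -0.5907, 0.5054, 0.3103], [0.3779, 0.3358, 0.8628, -1.4793], [0.0, 0.0, 0.0, 1.0]] 0.9959268707482993
side [[435.99110318922726, 0.0, 279.0521525259941], [0.0, 435.99110318922726, 214.11438226409658], [0.0, 0.0, 1.0]] 0.04705342710426319 [[-0.9601, -0.2795, -0.0034, 0.5306], [0.2111, -0.7328, 0.6469, -0.1936], [-0.1833, 0.6204, 0.7626, -1.1077], [0.0, 0.0, 0.0, 1.0]] 0.9961904761904762
wrist [[367.60803020754815, 0.0, 283.56141027164455], [0.0, 367.60803020754815, 206.80610502219537], [0.0, 0.0, 1.0]] 0.0056483037229850454 [[0.3867, -0.9222, -0.0031, -0.5996], [0.8875, 0.3731, -0.2705, 0.0333], [0.2507, 0.1018, 0.9627, -0.3919], [0.0, 0.0, 0.0, 1.0]] 0.9960841836734694
{'time': 0.15, 'joint_pos': array([-1.23068120e+00,  9.17464523e-02,  1.23160174e+00, -7.76008627e-06,
        1.81977576e+00, -5.66510205e-02]), 'dq': array([-0.00055816, -0.0021599 , -0.00347469, -0.00185362, -0.00125779,
        0.00087979]), 'joint_torque': array([ 1.63056469e-03, -4.47045815e+01, -4.06907201e+01,  6.98747509e-02,
        2.74159480e-02, -1.20122359e-04]), 'ee_pos': array([ 0.2318191 , -0.55319132,  0.2297346 ]), 'ee_rot': array([-7.57440877e-04,  9.80386431e-01,  1.97083383e-01, -1.11877538e-04]), 'ft_force': array([ 0.53123835, -0.50128595,  0.29843687]), 'moment': array([0.0251215 , 0.03079242, 0.03253995]), 'finger_gap': 0.08794435809753608}
```

View pics/scene0.png

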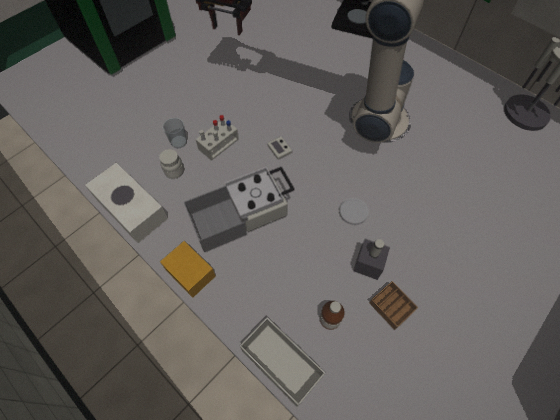

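View pics/side0.png

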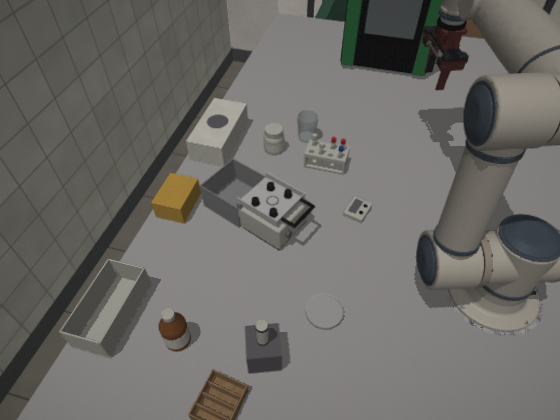

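View pics/wrist0.png

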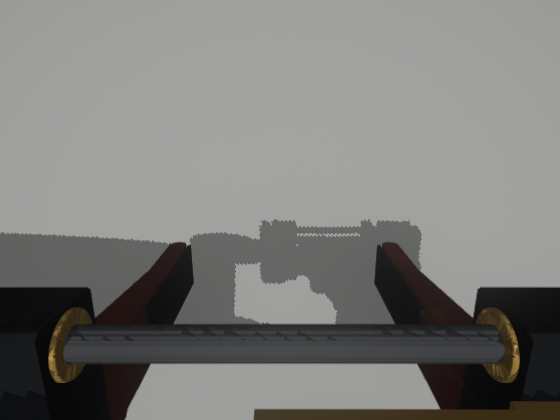

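The scene picture shows the dryer near (245,205), with its black bar handle near (285,182), and the stand with the probe at (375,255). In the side picture the handle is at (298,212) and the probe cap at (262,325). Next I'll zoom in and measure.

```bash
cat > h.py <<'E'
import numpy as np,cv2
def undist(d,u,v):
    K=d["camera_matrix"];k=float(d["k1"])
    p=cv2.undistortPoints(np.array([[[u,v]]],float),K,np.array([k,0,0,0.]))[0,0]
    return p
def ray(d,u,v):
    x,y=undist(d,u,v);V=d["view"];R=V[:3,:3];t=V[:3,3]
    return -R.T@t, R.T@np.array([x,-y,-1.])
def onz(d,u,v,z):
    o,r=ray(d,u,v);return o+r*(z-o[2])/r[2]
def dep(d,u,v):
    o,r=ray(d,u,v);return o+r*d["depth"][int(round(v)),int(round(u))]
def proj(d,P):
    V=d["view"];p=V[:3,:3]@np.asarray(P,float)+V[:3,3];x,y=p[0]/-p[2],-p[1]/-p[2]
    s=1+float(d["k1"])*(x*x+y*y);K=d["camera_matrix"]
    return np.array([K[0,0]*x*s+K[0,2],K[1,1]*y*s+K[1,2]])
def tri(a,ua,b,ub):
    o1,r1=ray(a,*ua);o2,r2=ray(b,*ub)
    s=np.linalg.lstsq(np.c_[r1,-r2],o2-o1,rcond=None)[0]
    p,q=o1+s[0]*r1,o2+s[1]*r2
    return (p+q)/2,np.linalg.norm(p-q)
def load(f):return dict(np.load(f))
E
python3 - <<'E'
import cv2
a=cv2.imread("pics/scene0.png");b=cv2.imread("pics/side0.png")
def c(i,x,y,w,h,n):
    cv2.imwrite(n,cv2.resize(i[y:y+h,x:x+w],None,fx=6,fy=6,interpolation=cv2.INTER_CUBIC))
c(a,185,160,120,90,"pics/sc_dry.png");c(b,200,155,120,95,"pics/sd_dry.png")
c(a,340,225,80,60,"pics/sc_pr.png");c(b,230,305,80,75,"pics/sd_pr.png")
E
```

```text
(no output)
```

View pics/sc_dry.png

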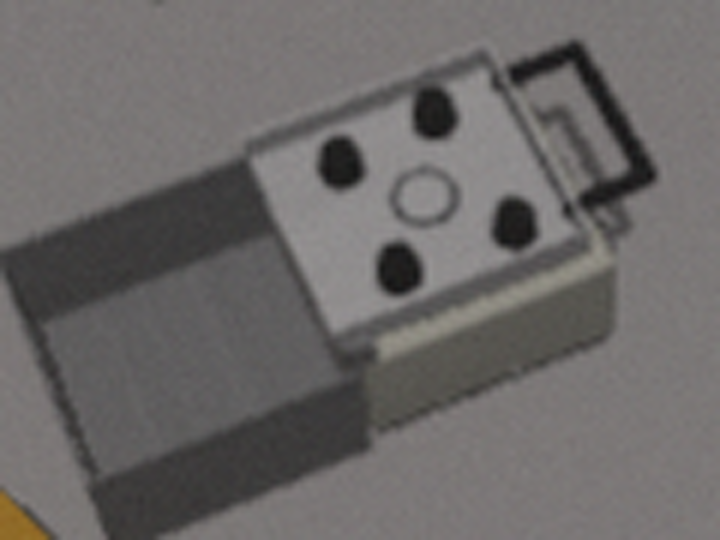

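View pics/sd_dry.png

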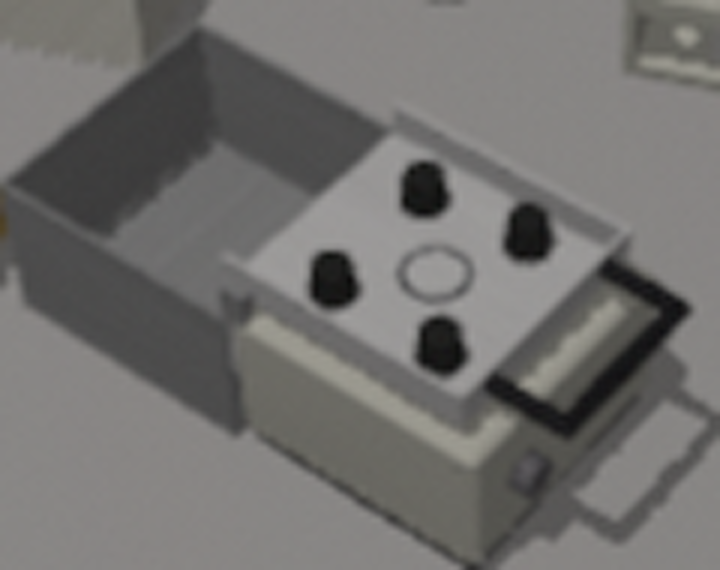

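View pics/sc_pr.png

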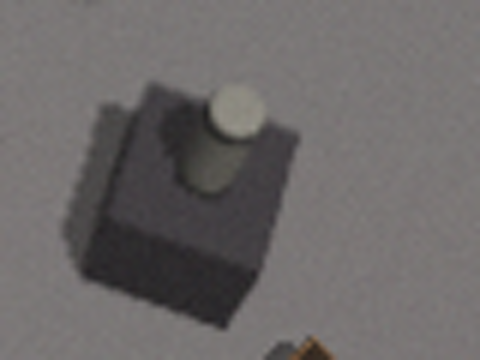

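View pics/sd_pr.png

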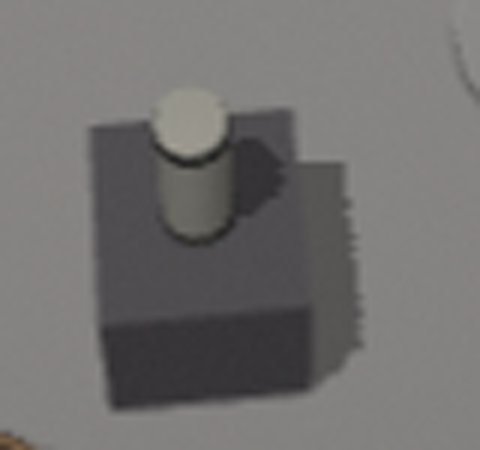

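The zooms show the ring at crop (425,196) in scene and (435,272) in side. The bar ends are at scene (575,54)/(643,178) and side (678,308)/(567,424), and the probe cap is at (238,110)/(190,122).

```bash
python3 - <<'E'
from h import *
a=load("scene0.npz");b=load("side0.npz")
f=lambda o,p:((p[0]+.5)/6-.5+o[0],(p[1]+.5)/6-.5+o[1])
SD=(185,160);DD=(200,155)
def both(n,pa,pb,oa=SD,ob=DD,z=None):
    ua,ub=f(oa,pa),f(ob,pb);P,e=tri(a,ua,b,ub);print(n,P.round(4),"miss",round(e,4),end=" ")
    if z: print(onz(a,*ua,z).round(4),onz(b,*ub,z).round(4))
    return P
r=both("ring",(425,196),(435,272),z=.098)
h1=both("barA",(575,54),(678,308),z=.108)
h2=both("barB",(643,178),(567,424),z=.108)
m=(h1+h2)/2;print("bar len",np.linalg.norm(h1-h2),"bar-ring",np.linalg.norm((m-r)[:2]),"mid",m)
both("probetop",(238,110),(190,122),(340,225),(230,305),z=.1555)
# pan pixels: depth plane near ring/bar
for n,d in(("a",a),("b",b)):
    print(n,dep(d,*(f(SD,(470,160)) if n=="a" else f(DD,(380,220)))))
# ring centroid
for n,d,o,p in(("a",a,SD,(425,196)),("b",b,DD,(435,272))):
    g=cv2.cvtColor(d["frame"],cv2.COLOR_BGR2GRAY).astype(float);u,v=f(o,p);u0,v0=int(round(u)),int(round(v))
    w=g[v0-6:v0+7,u0-8:u0+9];k=np.clip(np.median(w)-8-w,0,None);yy,xx=np.mgrid[v0-6:v0+7,u0-8:u0+9]
    c=((k*xx).sum()/k.sum(),(k*yy).sum()/k.sum());print(n,(u,v),c,onz(d,*c,.098).round(4))
# bystanders tops
for n,u,v,z in(("timer",281,147,.018),("dish",354,211,.016),("rack",217,138,.05),("jar",172,165,.06),("reagent",333,312,.1),("slidebox",393,304,.03),("beaker",176,132,.05),("trayempty",282,360,.03),("orange",188,268,.04),("whitebox",125,197,.05)):
    print(n,dep(a,u,v).round(3))
E
```

```text
ring [ 0.5898 -0.0597  0.0977] miss 0.0015 [ 0.5904 -0.0589  0.098 ] [ 0.5895 -0.0603  0.098 ]
barA [ 0.4786 -0.061   0.1059] miss 0.0028 [ 0.4807 -0.0586  0.108 ] [ 0.4778 -0.0608  0.108 ]
barB [0.5092 0.0144 0.1037] miss 0.0033 [0.5123 0.0177 0.108 ] [0.5078 0.016  0.108 ]
bar len 0.08140439006146356 bar-ring 0.10257807919655519 mid [ 0.49388576 -0.02327196  0.1047549 ]
probetop [0.4971 0.3189 0.151 ] miss 0.0008 [0.4996 0.3197 0.1555] [0.4961 0.3206 0.1555]
a [ 0.56042848 -0.05652441  0.09984047]
b [ 0.62365969 -0.08597131  0.09590799]
a (255.41666666666669, 192.25) (np.float64(255.4426028238183), np.float64(192.85880908532843)) [ 0.5918 -0.0573  0.098 ]
b (272.0833333333333, 199.91666666666666) (np.float64(272.0911835748792), np.float64(200.64492753623188)) [ 0.5887 -0.0578  0.098 ]
timer [ 0.367 -0.163  0.018]
dish [0.392 0.18  0.015]
rack [ 0.515 -0.321  0.066]
jar [ 0.691 -0.342  0.069]
reagent [0.715 0.343 0.12 ]
slidebox [0.548 0.445 0.001]
beaker [ 0.602 -0.424  0.09 ]
trayempty [0.873 0.316 0.001]
orange [ 0.882 -0.035  0.067]
whitebox [ 0.868 -0.348  0.078]
```

Bar centre is about (0.494,-0.022) and the ring about (0.590,-0.059). They are 103 mm apart against 104 mm given, and the bar length comes out right, so the pan's x axis is about -22° in yaw. The probe axis is about (0.498,0.320). 

I'll grip the bar from the robot side with the jaws vertical-ish and turn the tool with the pan. First I'll check IK along the arc.

```bash
cat >> h.py <<'E'
from scipy.spatial.transform import Rotation as Ro
YAW=np.deg2rad(-22.)
def axes(yaw=None):
    y=YAW if yaw is None else yaw
    return np.array([np.cos(y),np.sin(y),0]),np.array([0,0,1.])
def tq(delta,sgn,yaw=None):
    x,z=axes(yaw);tz=np.cos(delta)*x-np.sin(delta)*z;ty=sgn*(np.sin(delta)*x+np.cos(delta)*z)
    q=Ro.from_matrix(np.c_[np.cross(ty,tz),ty,tz]).as_quat();return q[[3,0,1,2]],tz
def barpos(bar,th,yaw=None):
    x,z=axes(yaw);h=bar+.166*x-.016*z;c,s=np.cos(th),np.sin(th)
    return h+(-.166*c+.016*s)*x+(.166*s+.016*c)*z
E
python3 - <<'E'
from bench import *
from h import *
bar=np.array([.494,-.022,.108])
for sg in(1,-1):
  for d0 in(0.2,.3,.4,.5,.6,.7):
    out=[]
    for th in(-1,0,.3,.6,.9,1.2):
        q,tz=tq(d0+max(th,0),sg);p=barpos(bar,max(th,0))+.011*tz-(0.09*tz if th<0 else 0)
        j=inverse_kinematics(p.tolist(),q.tolist());out.append(None if j is None else np.round(j,2).tolist())
    print(sg,d0);[print("   ",o) for o in out]
E
```

```text
1 0.2
    None
    None
    None
    [0.05, -0.73, 2.13, -0.34, 1.05, 0.5]
    [-0.07, -0.39, 1.75, -0.15, 1.34, 0.32]
    [-0.14, -0.03, 1.34, -0.04, 1.66, 0.23]
1 0.3
    None
    None
    None
    [0.02, -0.66, 2.05, -0.27, 1.14, 0.44]
    [-0.09, -0.31, 1.66, -0.11, 1.44, 0.29]
    [-0.16, 0.06, 1.25, -0.02, 1.77, 0.22]
1 0.4
    None
    None
    None
    [-0.01, -0.58, 1.96, -0.21, 1.22, 0.39]
    [-0.11, -0.23, 1.58, -0.07, 1.54, 0.27]
    [-0.17, 0.15, 1.15, 0.01, 1.87, 0.22]
1 0.5
    None
    None
    [0.09, -0.81, 2.25, -0.38, 1.03, 0.55]
    [-0.04, -0.5, 1.88, -0.16, 1.31, 0.35]
    [-0.12, -0.15, 1.49, -0.04, 1.63, 0.25]
    [-0.18, 0.23, 1.06, 0.03, 1.98, 0.21]
1 0.6
    None
    None
    [0.05, -0.73, 2.17, -0.3, 1.1, 0.49]
    [-0.06, -0.41, 1.8, -0.12, 1.41, 0.32]
    [-0.14, -0.06, 1.4, -0.02, 1.73, 0.24]
    [-0.19, 0.32, 0.96, 0.05, 2.08, 0.21]
1 0.7
    None
    None
    [0.02, -0.65, 2.08, -0.23, 1.18, 0.43]
    [-0.08, -0.33, 1.72, -0.08, 1.5, 0.3]
    [-0.15, 0.02, 1.32, 0.01, 1.83, 0.23]
    [-0.2, 0.41, 0.87, 0.07, 2.18, 0.22]
-1 0.2
    None
    None
    None
    [0.05, -0.73, 2.13, -0.34, 1.05, -2.64]
    None
    None
-1 0.3
    None
    None
    None
    None
    None
    None
-1 0.4
    None
    None
    None
    None
    None
    None
-1 0.5
    None
    None
    [0.09, -0.81, 2.25, -0.38, 1.03, -2.59]
    None
    None
    None
-1 0.6
    None
    None
    None
    None
    None
    None
-1 0.7
    None
    None
    None
    None
    None
    None
```

```bash
python3 - <<'E'
from bench import *
from h import *
bar=np.array([.494,-.022,.108])
for yaw in (-22,-10):
  for d0 in(.75,.8,.85,.9,1.0):
    out=[]
    for th in(-2,-1,0,.3,.6,.9,1.2):
        q,tz=tq(d0+max(th,0),1,np.deg2rad(yaw));p=barpos(bar,max(th,0))+.006*tz+(0.07*th*tz if th<0 else 0)
        j=inverse_kinematics(p.tolist(),q.tolist());out.append(None if j is None else np.round(j,2).tolist())
    print(yaw,d0);[print("   ",o) for o in out]
E
```

```text
-22 0.75
    None
    None
    None
    [0.01, -0.62, 2.04, -0.2, 1.24, 0.41]
    [-0.09, -0.29, 1.67, -0.06, 1.55, 0.29]
    [-0.16, 0.07, 1.27, 0.02, 1.89, 0.23]
    [-0.2, 0.47, 0.8, 0.09, 2.25, 0.22]
-22 0.8
    None
    None
    [0.11, -0.86, 2.35, -0.41, 0.98, 0.61]
    [-0.01, -0.58, 2.0, -0.17, 1.28, 0.39]
    [-0.1, -0.25, 1.63, -0.05, 1.6, 0.28]
    [-0.17, 0.11, 1.22, 0.03, 1.93, 0.23]
    [-0.21, 0.51, 0.75, 0.1, 2.3, 0.23]
-22 0.85
    None
    None
    [0.09, -0.82, 2.31, -0.36, 1.02, 0.57]
    [-0.02, -0.53, 1.96, -0.15, 1.32, 0.37]
    [-0.11, -0.2, 1.59, -0.03, 1.64, 0.27]
    [-0.17, 0.15, 1.18, 0.04, 1.98, 0.23]
    [-0.21, 0.56, 0.7, 0.11, 2.35, 0.23]
-22 0.9
    None
    None
    [0.07, -0.77, 2.27, -0.32, 1.05, 0.53]
    [-0.04, -0.49, 1.92, -0.13, 1.36, 0.35]
    [-0.12, -0.16, 1.55, -0.02, 1.69, 0.26]
    [-0.18, 0.2, 1.14, 0.05, 2.03, 0.23]
    [-0.21, 0.6, 0.66, 0.13, 2.4, 0.24]
-22 1.0
    None
    [0.09, -0.81, 2.15, -0.26, 1.3, 0.48]
    [0.04, -0.69, 2.18, -0.25, 1.13, 0.47]
    [-0.06, -0.4, 1.84, -0.08, 1.45, 0.32]
    [-0.14, -0.08, 1.46, 0.01, 1.78, 
[... 476 characters left out ...]
74, 0.0, 2.31, 0.01]
-10 0.85
    None
    None
    None
    [-0.1, -0.56, 1.98, -0.03, 1.3, 0.08]
    [-0.13, -0.21, 1.59, -0.01, 1.64, 0.04]
    [-0.15, 0.16, 1.17, 0.0, 1.99, 0.02]
    [-0.17, 0.57, 0.68, 0.0, 2.36, 0.01]
-10 0.9
    None
    None
    [-0.07, -0.85, 2.3, -0.08, 1.02, 0.12]
    [-0.1, -0.51, 1.93, -0.03, 1.35, 0.07]
    [-0.13, -0.16, 1.55, -0.0, 1.69, 0.04]
    [-0.15, 0.2, 1.13, 0.01, 2.04, 0.02]
    [-0.17, 0.62, 0.63, 0.0, 2.42, 0.01]
-10 1.0
    None
    None
    [-0.08, -0.74, 2.21, -0.06, 1.1, 0.11]
    [-0.11, -0.42, 1.85, -0.02, 1.44, 0.07]
    [-0.13, -0.07, 1.46, 0.0, 1.78, 0.04]
    [-0.15, 0.29, 1.04, 0.01, 2.13, 0.02]
    [-0.17, 0.72, 0.53, 0.01, 2.52, 0.01]
```

δ=0.9 works with a vertical descent, and the open upper finger clears the pan wall by more than 8 mm. Going to a hover pose.

```bash
python3 - <<'E'
from bench import *
from h import *
bar=np.array([.494,-.022,.108]);q,tz=tq(.9,1)
s=state();move_to([.36,-.25,.30],s["ee_rot"].tolist())
p=bar+.006*tz+[0,0,.09];move_to(p.tolist(),q.tolist())
s=state();print(s["time"],s["ee_pos"]-p,s["joint_pos"].round(2),s["ft_force"])
for n in["wrist","side"]:
    d=get_image(n);cv2.imwrite(f"pics/{n}1.png",d["frame"]);np.savez(f"{n}1.npz",**d)
print(proj(load("wrist1.npz"),bar),proj(load("wrist1.npz"),[.59,-.059,.098]))
E
```

```text
2.525 [ 0.00020309 -0.00101886  0.00088258] [ 0.07 -0.78  2.11 -0.3   1.21  0.48] [ 0.06147082 -0.53897392  0.38982694]
[191.60286077 224.19216005] [304.18141092 194.19524832]
```

View pics/wrist1.png

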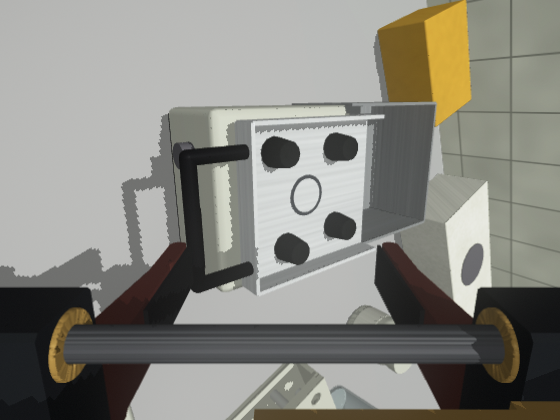

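View pics/side1.png

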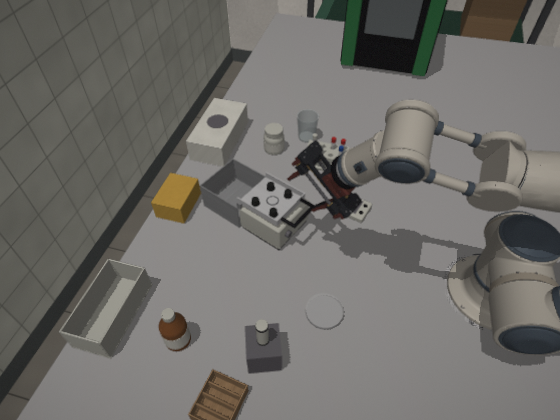

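In the wrist picture the bar runs from about (188,155) to (198,284), centred near (193,221) against a predicted (192,224). The ring is at (306,194) against a predicted (304,194). That agrees within about 1 mm, so I'll refine the yaw and descend.

```bash
python3 - <<'E'
from bench import *
from h import *
d=load("wrist1.npz")
g=cv2.cvtColor(d["frame"],cv2.COLOR_BGR2GRAY)
pts=[]
for v in range(175,268,4):
    xs=np.where(g[v,175:212]<45)[0]+175
    if len(xs): pts.append(onz(d,xs.mean(),v,.108))
pts=np.array(pts);c=pts.mean(0);u=np.linalg.svd(pts-c)[2][0];u*=np.sign(u[1])
yaw=np.arctan2(-u[0],u[1]);print(len(pts),c,np.rad2deg(yaw))
g2=g[175:212,285:328];
yy,xx=np.where(g2<np.median(g2)-35);r=onz(d,xx.mean()+285,yy.mean()+175,.098);print("ring",xx.mean()+285,yy.mean()+175,r)
x,_=axes(yaw);print("perp dist bar-ring",(r-c)@x, "bar mid from ring:",r-.104*x)
E
```

```text
24 [ 0.4943586  -0.02015399  0.108     ] -25.666268695666655
ring 304.99692307692305 191.6769230769231 [ 0.59152813 -0.05748452  0.098     ]
perp dist bar-ring 0.10375094052829043 bar mid from ring: [ 0.49778958 -0.01243916  0.098     ]
```

```bash
python3 - <<'E'
from h import *
d=load("wrist1.npz");a=load("scene0.npz");b=load("side0.npz")
def yw(d,p,q,z):
    A,B=onz(d,*p,z),onz(d,*q,z);v=B-A;print(np.rad2deg(np.arctan2(v[1],v[0])).round(2),np.linalg.norm(v).round(4),A.round(3),B.round(3))
yw(d,(254,123),(383,116),.116); yw(d,(259,292),(375,248),.116)
yw(d,(185,152),(196,288),.108)
f=lambda o,p:((p[0]+.5)/6-.5+o[0],(p[1]+.5)/6-.5+o[1])
yw(a,f((185,160),(490,52)),f((185,160),(248,150)),.116)
yw(b,f((200,155),(628,238)),f((200,155),(395,108)),.116)
yw(b,f((200,155),(470,395)),f((200,155),(230,258)),.116)
cv2.imwrite("pics/w1z.png",cv2.resize(d["frame"][95:305,160:400],None,fx=3,fy=2.8))
E
```

```text
-21.37 0.1316 [0.557 0.018 0.116] [ 0.68  -0.03   0.116]
-21.72 0.1325 [ 0.513 -0.093  0.116] [ 0.636 -0.142  0.116]
-111.6 0.0894 [0.51  0.02  0.108] [ 0.477 -0.063  0.108]
-20.35 0.1335 [ 0.514 -0.087  0.116] [ 0.639 -0.134  0.116]
-21.95 0.1343 [ 0.508 -0.088  0.116] [ 0.632 -0.138  0.116]
-20.32 0.1326 [0.55  0.018 0.116] [ 0.674 -0.028  0.116]
```

View pics/w1z.png

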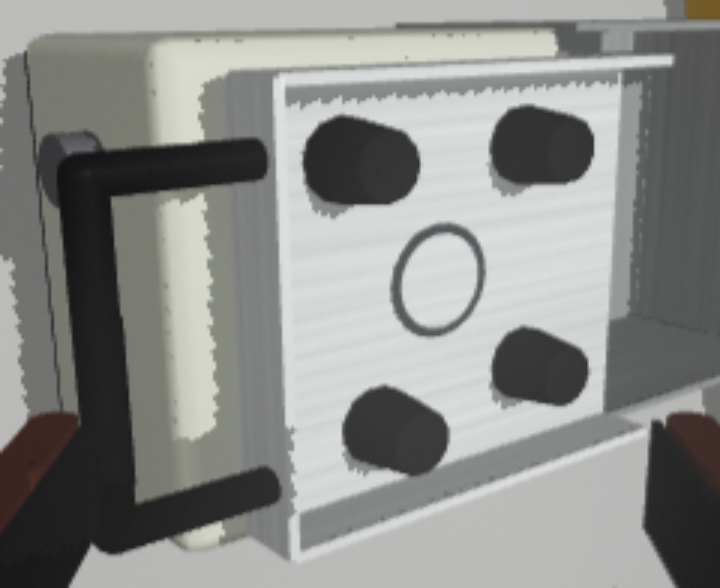

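The pan edges give a yaw of -21.5°, and the ring and bar agree on a bar centre of (0.494,-0.021). Descending and closing.

```bash
sed -i 's/^YAW=.*/YAW=np.deg2rad(-21.5)/' h.py; python3 - <<'E'
from bench import *
from h import *
bar=np.array([.494,-.021,.108]);q,tz=tq(.9,1)
p=bar+.006*tz
move_l((p+[0,0,.06]).tolist(),.15,q.tolist());move_l(p.tolist(),.12)
s=state();print(s["time"],s["ee_pos"]-p,s["ft_force"],s["finger_gap"])
d=get_image("wrist");cv2.imwrite("pics/w2.png",d["frame"])
close();hold(.1)
s=state();print(s["time"],s["ee_pos"]-p,s["ft_force"],s["finger_gap"])
d=get_image("wrist");cv2.imwrite("pics/w3.png",d["frame"])
E
```

```text
3.625 [ 4.07311399e-04 -4.41832311e-06  1.07395354e-03] [ 0.57424916 -0.32550314 -0.32477843] 0.08793313733882407
4.9667 [ 1.96359533e-04 -8.21447144e-05  1.85446646e-04] [ 2.69616747 -0.98188887 -0.42295553] 0.009193361046717993
```

View pics/w3.png

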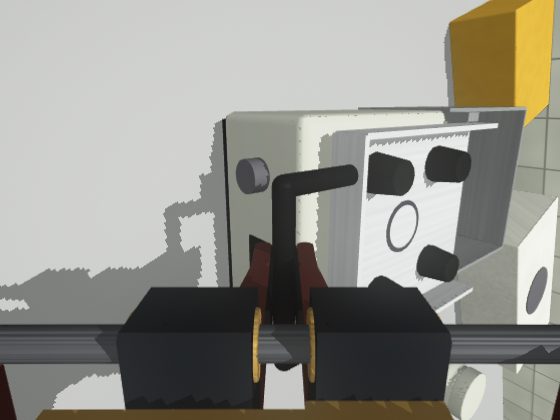

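The bar is between the fingers: the bar sits at (285,300) and the gap is 9.2 mm. Tipping along the arc with force monitoring.

```bash
python3 - <<'E'
from bench import *
from h import *
bar=np.array([.494,-.021,.108])
for th in np.arange(.1,1.21,.1).tolist()+[1.2]:
    if th>1.205: continue
    th=min(th,1.19)
    q,tz=tq(.9+th,1);p=barpos(bar,th)+.006*tz
    move_l(p.tolist(),.1,q.tolist());s=state()
    F=np.linalg.norm(s["ft_force"]);print(round(th,2),round(s["time"],2),s["ft_force"].round(1),round(s["finger_gap"],4))
    if F>35: print("STOP");break
hold(.5)
for n in["scene","side"]:
    d=get_image(n);cv2.imwrite(f"pics/{n}2.png",d["frame"])
E
python3 - <<'E'
import cv2
a=cv2.imread("pics/scene2.png")[140:270,160:320];b=cv2.imread("pics/side2.png")[110:260,180:340]
cv2.imwrite("pics/c2.png",cv2.hconcat([cv2.resize(a,(390,390)),cv2.resize(b,(400,390))]))
E
```

```text
0.1 5.33 [ 3.7 -0.6 -3.5] 0.0093
0.2 5.65 [ 2.8 -0.2 -3.3] 0.0092
0.3 5.97 [ 1.8  0.7 -3.2] 0.0092
0.4 6.28 [-1.   0.7 -2.6] 0.0094
0.5 6.6 [-1.3  1.3 -1.9] 0.0093
0.6 6.92 [-1.8  1.1 -1.3] 0.009
0.7 7.23 [-1.5  1.   0.9] 0.0092
0.8 7.55 [-1.1  0.6 -0.1] 0.0094
0.9 7.87 [-2.2  1.4  0.5] 0.0092
1.0 8.18 [-1.8  0.8  0.6] 0.009
1.1 8.5 [-2.5  0.3  1.2] 0.0092
1.19 8.8 [-3.  -0.7  2.3] 0.009
1.19 9.05 [-1.   0.2  0.8] 0.0093
```

View pics/c2.png

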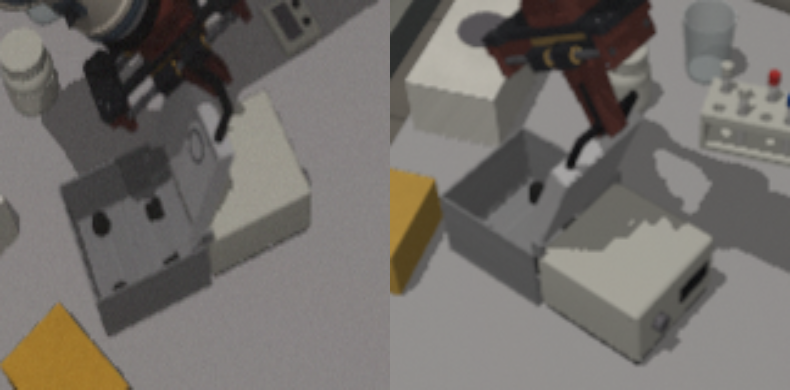

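The pan is up and all four dark stoppers are visible in the box (crop (100,222), (155,208), (120,287), (170,260)). Forces stayed under 5 N. Lowering now.

```bash
python3 - <<'E'
from bench import *
from h import *
bar=np.array([.494,-.021,.108])
for th in (1.08,.96,.84,.72,.6,.48,.36,.24,.12,0.05,0.005):
    q,tz=tq(.9+th,1);p=barpos(bar,th)+.006*tz
    move_l(p.tolist(),.11,q.tolist());s=state()
    if np.linalg.norm(s["ft_force"])>35: print("STOP",th);break
    if th<.3:print(round(th,2),round(s["time"],2),s["ft_force"].round(1),round(s["finger_gap"],4))
gripper_open();s=state();print(s["time"],s["ft_force"].round(1),s["finger_gap"])
for n in["wrist","side"]:
    d=get_image(n);cv2.imwrite(f"pics/{n}3.png",d["frame"])
E
```

```text
0.24 12.24 [-2.3  0.4 -1.4] 0.0094
0.12 12.57 [-3.8 -0.4 -1.6] 0.0094
0.05 12.82 [-3.5  0.6 -1.7] 0.0091
0.01 13.07 [-4.6  1.4 -2. ] 0.0093
14.3333 [ 0.5  0.6 -0.9] 0.08806086698955513
```

View pics/wrist3.png

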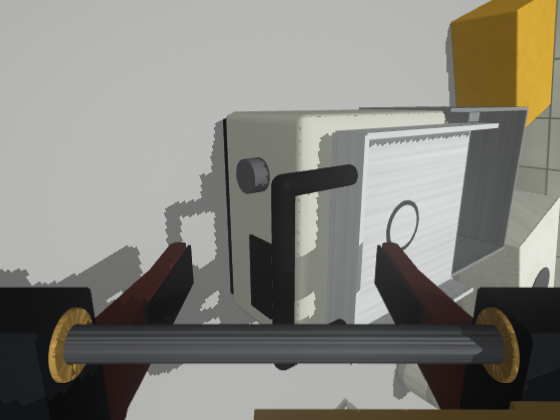

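The pan is flat and empty in the wrist view, with the ring at (403,226). Retreating and hovering over the probe.

```bash
cat >> h.py <<'E'
def down(az):
    return [0,float(np.cos(az/2)),float(np.sin(az/2)),0]
E
python3 - <<'E'
from bench import *
from h import *
s=state();p=s["ee_pos"]
move_l([p[0]-.01,p[1]+.004,p[2]+.13],.25)
P=np.array([.498,.320]);az=np.arctan2(P[1],P[0])+np.pi/2
for a in(az,az-np.pi): 
    print(inverse_kinematics([P[0],P[1],.28],down(a)))
move_to([P[0],P[1],.25],down(az))
s=state();print(s["time"],s["ee_pos"],s["ft_force"])
d=get_image("wrist");cv2.imwrite("pics/w4.png",d["frame"]);np.savez("w4.npz",**d);print(proj(d,[.498,.32,.1555]))
for n in("scene","side"):
    d=get_image(n);cv2.imwrite(f"pics/{n}4.png",d["frame"]);np.savez(n+"4.npz",**d)
E
```

```text
[ 5.13665498e-01  8.54321181e-02  1.14893605e+00 -4.44089210e-16
  1.90722448e+00 -5.74689777e-02]
None
16.3833 [0.49805152 0.31914096 0.24970383] [-1.31362554 -0.81363956  0.50890121]
[284.13505309 210.61017937]
```

View pics/w4.png

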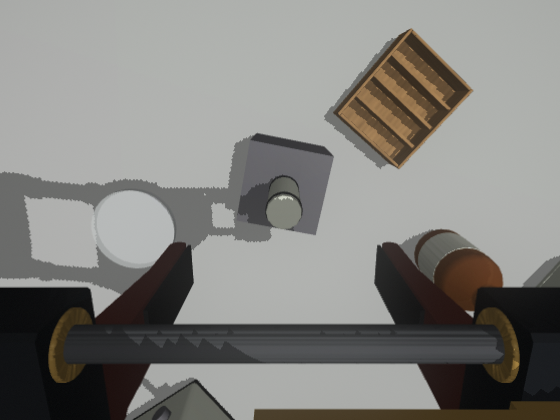

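View pics/scene4.png

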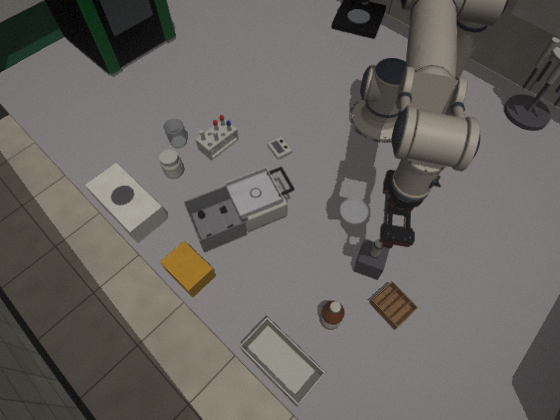

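The wrist picture shows the probe cap at (285,211) against a predicted (284,211). The scene view shows the four stoppers in the box and everything else in place. Grasping and lifting.

```bash
python3 - <<'E'
from bench import *
from h import *
P=np.array([.498,.320]);az=np.arctan2(P[1],P[0])+np.pi/2
move_l([P[0],P[1],.108],.18,down(az));s=state();print(s["time"],s["ee_pos"],s["ft_force"])
close();s=state();print(s["time"],s["ee_pos"],s["ft_force"],s["finger_gap"])
move_l([P[0],P[1],.108+.115],.12);hold(.2);s=state();print(s["time"],s["ee_pos"],s["ft_force"],s["finger_gap"])
for n in("wrist","side","scene"):
    d=get_image(n);cv2.imwrite(f"pics/{n}5.png",d["frame"]);np.savez(n+"5.npz",**d)
    print(proj(d,[.498,.32,.223+.011-.1025-.001]),proj(d,[.498,.32,.223+.011]))
a=cv2.imread("pics/scene5.png")[190:290,330:430];b=cv2.imread("pics/side5.png")[260:390,200:330]
cv2.imwrite("pics/c5.png",cv2.hconcat([cv2.resize(a,(400,400),interpolation=2),cv2.resize(b,(400,400),interpolation=2)]))
E
```

```text
17.475 [0.49860555 0.32028872 0.10965954] [ 0.05657264 -0.30698082  0.71807742]
18.45 [0.4979726  0.3199744  0.10795631] [-7.26729962e-04  7.56759362e-01  5.04613233e-01] 0.025591195461321322
19.7583 [0.49778622 0.31984187 0.22205192] [-0.11888127  0.05781075 -0.87724714] 0.025540352761915446
[284.11474922 212.83954392] [284.07190265 281.74393182]
[260.87336833 329.96724363] [258.96486539 305.34948801]
[377.69239785 246.3731373 ] [386.51021166 229.57206758]
```

View pics/c5.png

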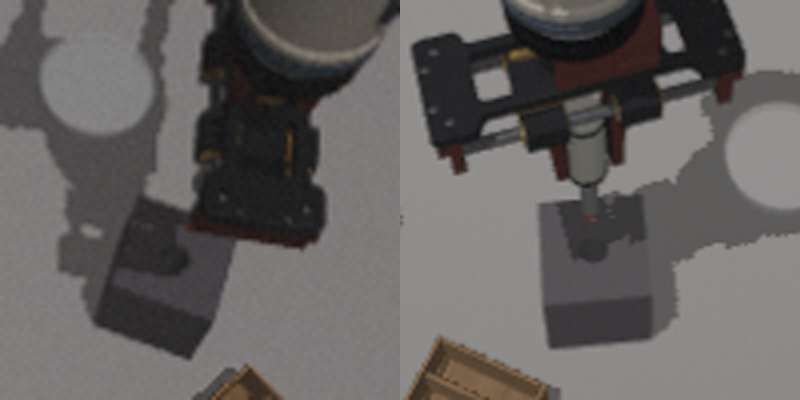

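View pics/wrist5.png

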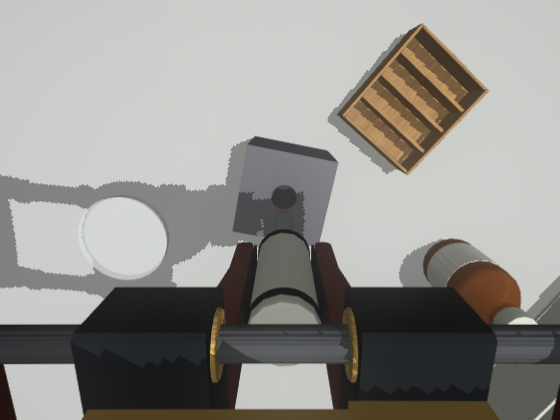

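The probe is clear of the stand and upright. The tip in the wrist view is at (284,213) and in the side view at about (262,331), both within about 1 px of prediction. Moving over the ring.

```bash
python3 - <<'E'
from bench import *
from h import *
S=np.array([.591,-.0585]);az=np.arctan2(S[1],S[0])+np.pi/2
s=state();p=s["ee_pos"];move_l([p[0],p[1],.265],.2)
move_to([S[0],S[1],.265],down(az))
move_l([S[0],S[1],.200],.12);hold(.4)
F=[]
for _ in range(10): F.append(state()["ft_force"]);hold(.03)
s=state();print(s["time"],s["ee_pos"],s["finger_gap"],np.mean(F,0),np.std(F,0)); np.save("F0.npy",np.mean(F,0))
for n in("wrist","side","scene"):
    d=get_image(n);cv2.imwrite(f"pics/{n}6.png",d["frame"]);np.savez(n+"6.npz",**d)
    t=[S[0],S[1],s["ee_pos"][2]-.0925];print(n,proj(d,t),proj(d,[.591,-.0585,.098]))
a=cv2.imread("pics/scene6.png")[160:240,200:300];b=cv2.imread("pics/side6.png")[150:240,210:310]
cv2.imwrite("pics/c6.png",cv2.hconcat([cv2.resize(a,(400,320),interpolation=2),cv2.resize(b,(400,320),interpolation=2)]))
E
```

```text
23.1417 [ 0.59098196 -0.0585049   0.19994221] 0.025880295198201862 [-0.01381715 -0.05649569 -0.93143161] [0.34769958 0.42709901 0.55699964]
wrist [283.15041113 212.52545684] [283.17776939 208.83012005]
side [271.28607768 197.91888544] [271.3456185  200.27967934]
scene [255.17649763 190.80535044] [255.34987008 192.45336623]
```

View pics/c6.png

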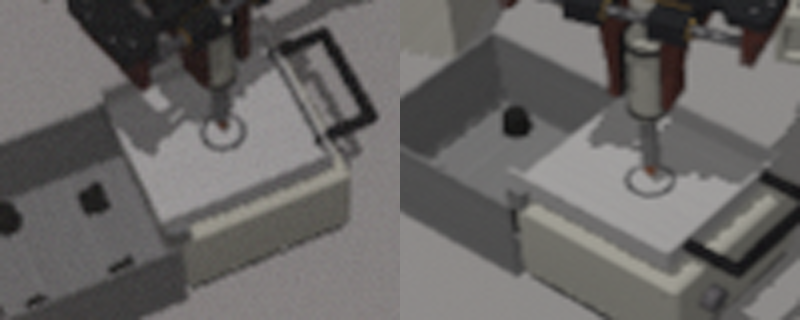

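View pics/wrist6.png

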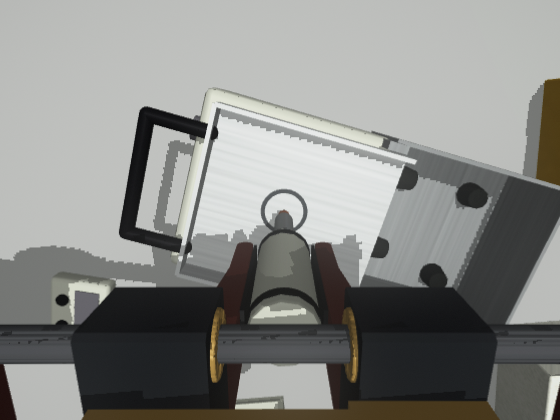

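The tip hangs over the middle of the ring: the ring is at about (284,211) in the wrist view against a predicted (283,209). The box holds four stoppers. Now I'll press slowly while reading force.

```bash
python3 - <<'E'
from bench import *
from h import *
S=np.array([.591,-.0585]);F0=np.load("F0.npy")
for z in(.193,.190,.188,.186,.1845):
    move_l([S[0],S[1],z],.02);hold(.2)
    F=[]
    for _ in range(15): F.append(state()["ft_force"]);hold(.02)
    s=state();print(z,round(s["time"],2),s["ee_pos"].round(4),(np.mean(F,0)-F0).round(2),round(s["finger_gap"],4))
    if np.mean(F,0)[2]-F0[2]>3.6: break
for n in("wrist","side","scene"):
    d=get_image(n);cv2.imwrite(f"pics/{n}7.png",d["frame"])
a=cv2.imread("pics/scene7.png")[160:240,200:300];b=cv2.imread("pics/side7.png")[150:240,210:310]
cv2.imwrite("pics/c7.png",cv2.hconcat([cv2.resize(a,(400,320),interpolation=2),cv2.resize(b,(400,320),interpolation=2)]))
E
```

```text
0.193 24.24 [ 0.591  -0.0585  0.1931] [-0.03  0.05 -0.18] 0.0257
0.19 24.99 [ 0.5911 -0.0585  0.1901] [ 1.   -0.05  1.59] 0.0256
0.188 25.69 [ 0.591  -0.0585  0.1881] [ 1.06 -0.09  2.2 ] 0.026
0.186 26.39 [ 0.591  -0.0585  0.186 ] [ 0.98 -0.12  2.63] 0.0258
0.1845 27.09 [ 0.591  -0.0585  0.1846] [1.09 0.04 2.98] 0.0256
```

View pics/c7.png

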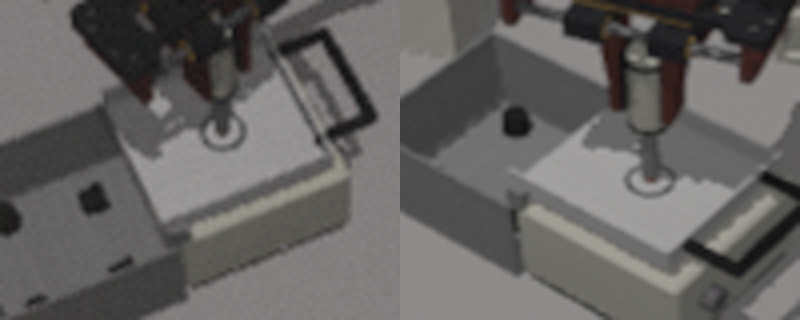

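View pics/scene7.png

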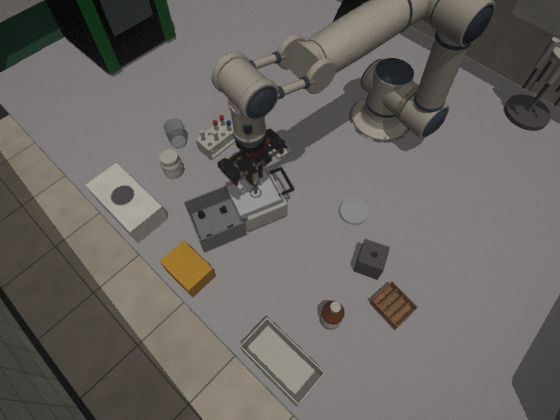

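View pics/wrist7.png

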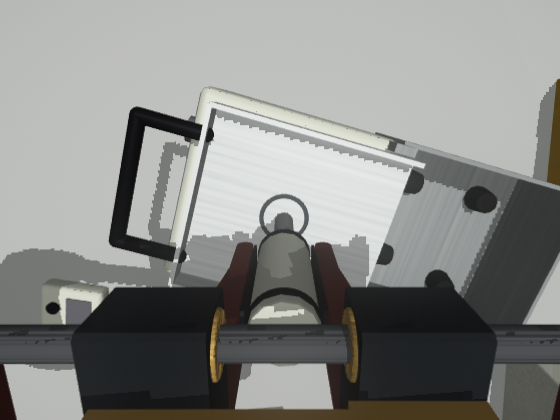

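The tip is inside the ring, bystanders are where they started, the force is 2.98 N, and the height gives about 5.9 mm pushed in. Handing in.

```bash
python3 - <<'E'
from bench import *
job_done();s=state();print(s["time"],s["ft_force"],s["ee_pos"])
E
```

```text
the job is handed in; nothing more can be done
the job is handed in; nothing more can be done
```

The stopper dryer is emptied, and the arm is holding the thermometer probe pressed inside the ring. I handed the job in at about 27 s of the 53 s allowed.

- **Pan:** I gripped the bar, tipped the pan to about 1.19 rad, then lowered and released it. The pictures show all four stoppers in the collecting box and the pan flat and empty. Wrist forces stayed at about 5 N or less.
- **Probe:** I lifted it clear of the stand and set it upright over the ring. In the wrist and side views the tip lies inside the ring, within about 1–2 mm of its centre.
- **Tip pressure:** The wrist force rose 2.98 N on pressing, which puts the tip about half in. The height travelled gives about 5.9 mm of the 6 mm half-way point. There was also a steady sideways force of about 1 N once the tip touched, which I put down to friction at the contact and left alone.
- **Bystanders:** By eye, everything else on the bench is where it was in the first picture.

None of the checks failed. The two fixed cameras disagreed by 2–4 mm on positions, and the wrist camera settled those. The state could not be read after handing in, so the last second was not checked.

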